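# Take a counting cell out of the slide tray and clip it on the microscope stage

### The arm

A 6-joint arm with a two-finger parallel gripper is mounted at the origin on the work surface. World frame = base frame: x ahead of the robot, y to its left, z up, the work surface at z = 0. Lengths are in m, angles in rad, forces in N, time in s.
With the tool pointing down it reaches from about 0.3 to 0.825 m from the base axis. Payload 5.4 kg.
Tool frame: the origin (TCP) lies at the very end of the fingers, on their centre line; the grasp point (between the pads) lies 19 mm behind it; z points along the fingers, y is the line along which they close (so a half turn about z gives the same grasp; the last joint's range is limited). The gripper opens to 92 mm and grips with 3 to 60 N. Pads are 20 mm wide; open, the fingers measure 128 mm over their backs; the gripper's body (75 mm by 189 mm) begins 69 mm behind the grasp point.
Start: joints at [-0.21, 0.158, 1.597, -0, 1.386, -0.21], TCP at [0.575, -0, 0.215] pointing down, gripper open.
Joint ranges: [-2.91, 2.91], [-0.94, 2.29], [0.18, 2.7], [-1.29, 4.43], [0.17, 2.64], [-3, 3]. Speed limits (rad/s): [2.57, 2.57, 3.14, 3.14, 3.14, 3.14].

### API

Orientations are given as a rotation vector (axis times angle).
In Python, from workcell import bot gives the robot as it stands. Calls block until the motion is done:
- bot.goto(position, orientation): joint-space move of the TCP to a pose.
- bot.line_to(position, rot=None, max_speed=0.15): straight line of the TCP; rot=None keeps the orientation; max_speed is the mean speed in m/s.
- bot.set_joints(angles): joint-space move.
- bot.set_gripper(opening, newtons=None): opening from 0.0 (shut) to 1.0 (fully open); newtons is the grip in N (None keeps the last); returns when the fingers have stopped.
- bot.hold(seconds).
- bot.inverse_kinematics(position, orientation): joint angles nearest the present ones, or None.
- bot.read_camera(name): name is "scene" or "side" or "wrist"; returns a dict with "pixels" (384x512x3 uint8, blue, green, red), "fx", "fy", "cx", "cy" (pixels), "k1" (the pictures are not rectified: a ray, as slopes to the right and down, at radius r is drawn at 1 + k1 r^2 times it, then the intrinsics apply), "R" (3x3) and "t" (3): a world point X has camera coordinates R X + t. Camera axes: x right, y down, z forward; pixel columns grow to the right and rows downward; lengths in m; the calibration is good to about 2 mm. A picture is of the moment at which its call begins. There is no depth.
A pose or a line that the arm cannot do raises bot.MotionError and nothing moves.
- bot.job_done(): hands the job in; it is judged then, once.
Readings, each from a call of its own:
- bot.current_clock(): time.
- bot.current_joints(): joint angles.
- bot.current_joint_vel(): joint speeds.
- bot.current_effort(): joint torques, N m.
- bot.current_ee_pos(): TCP position.
- bot.current_tool_rot(): TCP orientation.
- bot.current_contact_force(): force on the tool from outside, world axes, zero at the start.
- bot.current_ft_torque(): the same for the moment, N m.
- bot.current_opening(): opening from 0.0 (shut) to 1.0 (fully open).
- bot.current_grip_force(): force on a finger pad.
Only numpy, scipy, OpenCV 4.12 (cv2) and the standard library are available. Lean on these libraries where they do the work, as an engineer would, in place of code of your own. Each camera call takes 0.05 s, during which the arm holds its last target. There are 200 camera calls.

### The job

The glass counting cell lies in the slide tray, underneath the sample jar: stand the jar upright on the open bench, then press down the end of the cell that overhangs the tray's finger ramp, so that it tips and slides onto the ramp with its other end sticking up. Pick the cell out by the raised end and lay it flat, frame side up, in the middle of the stereo microscope's round stage plate, its long sides parallel to the line through the two clip posts, then swing the open stage clip on the robot's side round over it. Leave the other two glass counting chambers in the tray and the rest of the bench as they are.

Things in the scene. Friction and masses are not known exactly. Their poses are not given: they have to be found in the camera images.
- tray: White slide tray, fixed, 94 (x) x 149 (y) x 33 mm high; origin under its middle on the bench. Three wells 48 mm apart in y (one at y = 0), 43 mm wide, between 5 mm wide ribs; each holds a glass part lying along x. Well floors are level, 28 mm above the bench, from x = -2 to 42 mm; ribs and far wall (+x) stand 5 mm higher. At the -x side the floors break into a finger ramp.
- ramp_edge (a point): Edge between the middle well's floor and the ramp, at (-2, 0, 28) mm in the tray's frame, same axes. From this line, in all wells, the ramp falls at 32 degrees towards -x for 46 mm to a low near wall (inner face 39.4 mm from the edge, its top 16 mm above the bench); ribs 5 mm high run on down it. Tray and glass are slippery.
- cell_center (a point): Centre (half-way up) of the counting cell: glass plate 76 (x) x 40 (y) x 4 (z) mm, 30 g, a dark rectangle (56 x 26 mm) on its top; x along its length, z out of its top. It starts flat in one of the wells, its top 1 mm below the ribs, so its edges cannot be gripped until it is tipped. Its centre starts 5 mm to the +x side of the ramp edge, so its -x end overhangs the ramp by 33 mm.
- cell_end (a point): Middle of the cell's end face over the ramp (38 mm from its centre along -x). Pressed slowly down 20 to 28 mm out from the ramp edge (under 1 N), the cell tips over the edge, slides about 11 mm down until this end meets the near wall, and stays on the ramp at 32 degrees, its +x end sticking up 32 mm past the edge, its underside there 17 mm above the well floor.
- jar_center (a point): Centre (half-way up) of the sample jar: squat amber jar with paper label and black screw cap, 56 mm diameter, 75 mm high (cap 48 mm diameter, the top 17 mm), about 160 g. It starts standing on the ribs over the cell, its foot 33 mm above the bench; z is its upright axis.
- stage (a point): Centre of the round glass plate (96 mm diameter) flush in the top of the microscope's white base, 40 mm above the bench. The base, fixed, covers x = -110 to 110, y = -220 to 90 mm here. z up; x runs parallel to the line through the clip posts, from the near (hinged) to the far clip. A column 25 mm thick, 300 mm high stands at y = -185 mm; the head hangs outside it, swung away.
- clip_post (a point): Hinge axis (vertical) of the near stage clip, 13.5 mm above the stage plate, at (-24, -62) mm in the stage frame; 13 mm across, top 15 mm above the plate. The far clip does not move: its post is at (30, -62) mm and it points along +x and a little towards -y.
- clip_tip (a point): Middle of the upturned end tab of the near stage clip, a steel strip 10 mm wide, 58.5 mm from post to here, its underside 6 mm above the plate; the tab reaches from 6.5 to 20 mm above the plate. A fingertip can push the tab sideways.
- clip (a joint): Swing of the near clip about its post, rad: 0 = stop, it points along +y of the stage, over the near end of a cell on the plate; grows anticlockwise seen from above; 1.57 = it points along -x, clear of the cell; 1.9 = open stop. It stays where it is left; about 0.5 N at the tab moves it.
- hemo_a_center (a point): Centre of a thick glass haemocytometer, 76 x 36 x 4 mm, with dark H-shaped grooves, in another well of the tray: leave it.
- hemo_b_center (a point): Centre of a second such haemocytometer in the remaining well: leave it.
- dish: Closed Petri dish, 93 mm diameter, 16 mm high, origin under its middle: leave it.
- rack_center (a point): Centre of a white test-tube rack with capped green culture tubes, 200 (x) x 62 (y) x 128 mm high: leave it.
Things that resemble listed ones, but are neither listed nor needed, are in the scene too. What is meant by the tray is not black or pink, and is the smaller of those in its own colour.

How it is judged:
By the outcome, as a careful person would: the job done as asked, in the order asked, and still so for the second after the job is handed in, with the robot touching nothing.
It also fails if it takes over 61 s, if anything falls off the work surface, if the arm or the gripper's body presses on something with over 40 N, if the wrist force passes 120 N, or if a joint passes its speed limit or range.

## Working session

There is one attempt and no reset: what is moved stays moved. The work goes in short steps, each a Python script; the robot and the scene stay as the last script left them, time stands still between calls to the robot, and variables do not carry over. Pictures are saved under pics/ and viewed, at most 10 in all, crops included, and the job is handed in when it is done.

```bash
mkdir -p pics; ls; python3 - <<'E'
from workcell import bot
import cv2,pickle
d={}
for n in("scene","side","wrist"):
    c=bot.read_camera(n); d[n]=c; cv2.imwrite(f"pics/{n}0.png",c["pixels"]); print(n,c["fx"],c["k1"],(-c["R"].T@c["t"]).round(3),c["R"][2].round(2))
pickle.dump(d,open("c0.pkl","wb"))
a=cv2.resize(d["scene"]["pixels"],(800,600),interpolation=cv2.INTER_CUBIC);cv2.imwrite("pics/scene0b.png",a)
a=cv2.resize(d["side"]["pixels"],(800,600),interpolation=cv2.INTER_CUBIC);cv2.imwrite("pics/side0b.png",a)
print(bot.current_clock())
E
```

```text
pics
scene 481.48603216636263 -0.14747619072800316 [ 1.199 -0.055  1.041] [-0.6   0.11 -0.79]
side 485.60269268244497 -0.12067657240245089 [0.226 1.115 1.09 ] [ 0.18 -0.7  -0.69]
wrist 298.0836290008107 -0.05038304223484827 [0.575 0.073 0.383] [-0.   -0.26 -0.97]
0.15
```

View pics/scene0b.png

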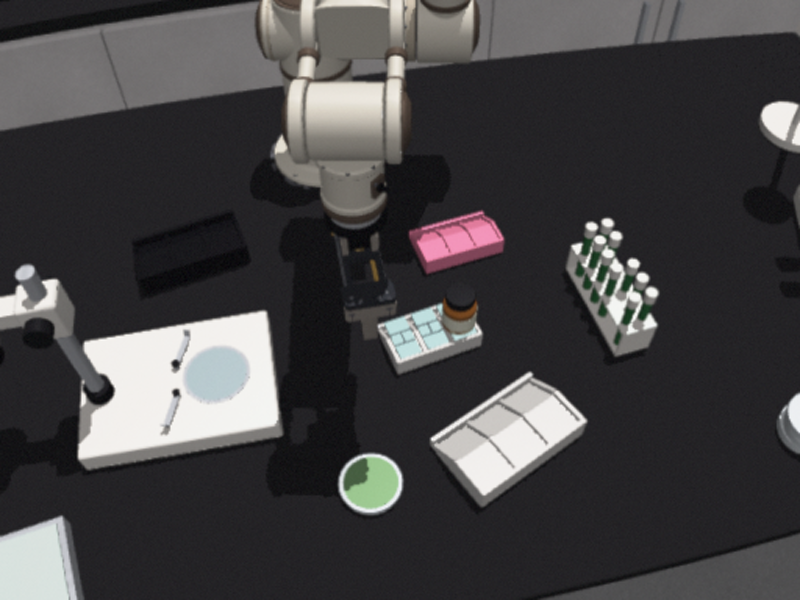

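View pics/side0b.png

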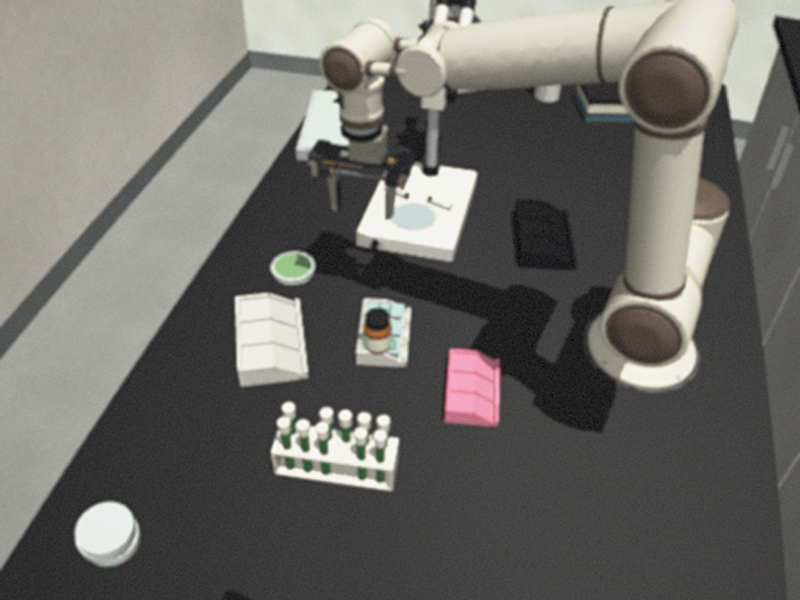

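Four trays: black (190,253), pink (457,242), large white (508,437), small white with glass parts and jar (430,335). The small white one fits, being the smaller of the white pair and holding the glass and the jar. The jar (460,308) stands on its right-hand (+y) well. The stage is at (216,374) and the near clip runs from its post (177,365) to its tip (186,332). I'll confirm in a closer view.

```bash
cat > h.py <<'E'
import numpy as np, cv2
from scipy.optimize import least_squares
from scipy.spatial.transform import Rotation as Ro
def K(c): return np.array([[c["fx"],0,c["cx"]],[0,c["fy"],c["cy"]],[0,0,1]])
def D(c): return np.array([c["k1"],0,0,0.])
def project(c,X):
    Y=np.atleast_2d(X)@c["R"].T+c["t"]; s=Y[:,:2]/Y[:,2:]; s=s*(1+c["k1"]*(s**2).sum(1,keepdims=True))
    return s*[c["fx"],c["fy"]]+[c["cx"],c["cy"]]
def plane(c,uv,z):
    uv=np.array(uv,float).reshape(-1,1,2)
    n=cv2.undistortPointsIter(uv,K(c),D(c),None,None,(3,50,1e-10)).reshape(-1,2)
    d=np.c_[n,np.ones(len(n))]@c["R"]; o=-c["R"].T@c["t"]; z=np.broadcast_to(z,len(n))
    return o+d*((z-o[2])/d[:,2])[:,None]
def crop(c,u0,v0,u1,v1,size):
    return cv2.resize(c["pixels"][v0:v1,u0:u1],size,interpolation=cv2.INTER_CUBIC)
E
python3 - <<'E'
from h import *; import pickle
d=pickle.load(open("c0.pkl","rb")); s=d["scene"]
P=np.array([[380,327],[400,370],[480,343],[478,318],[460,292],[216,374],[180,365],[186,332],[177,393]])*.64
print(plane(s,P,[.033,.033,.033,.033,.108,.04,.053,.053,.053]).round(3))
a=crop(s,230,175,330,250,(800,600)); cv2.imwrite("pics/tray1.png",a)
cv2.imwrite("pics/w0.png",cv2.resize(d["wrist"]["pixels"],(800,600),interpolation=cv2.INTER_CUBIC))
E
```

```text
[[ 0.488  0.03   0.033]
 [ 0.576  0.047  0.033]
 [ 0.552  0.183  0.033]
 [ 0.502  0.192  0.033]
 [ 0.5    0.159  0.108]
 [ 0.531 -0.24   0.04 ]
 [ 0.512 -0.294  0.053]
 [ 0.45  -0.284  0.053]
 [ 0.563 -0.3    0.053]]
```

View pics/w0.png

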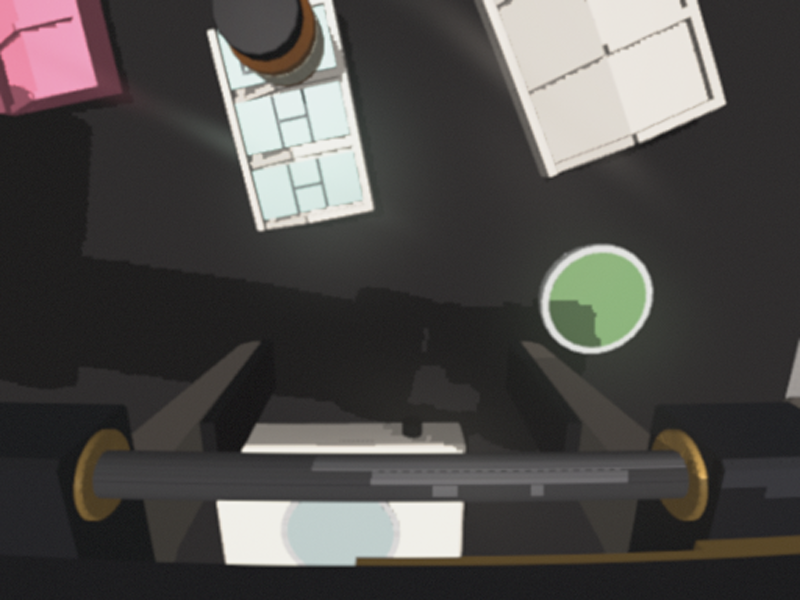

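The wrist view shows the small white tray: corners (260,230), (373,210), (210,30), ramp side to the left (−x), two H-grooved glasses in the lower wells and the jar over the +y well. The pink and large white trays are separate. Next I'll take closer views of the stage and then the tray.

```bash
python3 - <<'E'
from h import *; from workcell import bot; import pickle
r=bot.current_tool_rot(); print(r, Ro.from_rotvec(r).as_matrix().round(2).tolist())
d={}
for n,p in (("stage",[.51,-.25,.22]),("tray",[.54,.09,.25])):
    bot.goto(p,r); bot.hold(.2); c=bot.read_camera("wrist"); d[n]=c; print(n,bot.current_clock(),bot.current_ee_pos())
    if n=="stage": d["sc"]=bot.read_camera("scene")
    cv2.imwrite(f"pics/{n}2.png",cv2.resize(c["pixels"],(800,600),interpolation=cv2.INTER_CUBIC))
pickle.dump(d,open("c1.pkl","wb"))
E
```

```text
[-2.22057950e+00 -2.22062684e+00  1.22699865e-03] [[-0.0, 1.0, -0.0], [1.0, 0.0, 0.0], [0.0, -0.0, -1.0]]
stage 1.4083 [ 0.51045209 -0.24892254  0.2199518 ]
tray 3.0 [0.54013495 0.08914379 0.24984852]
```

View pics/stage2.png

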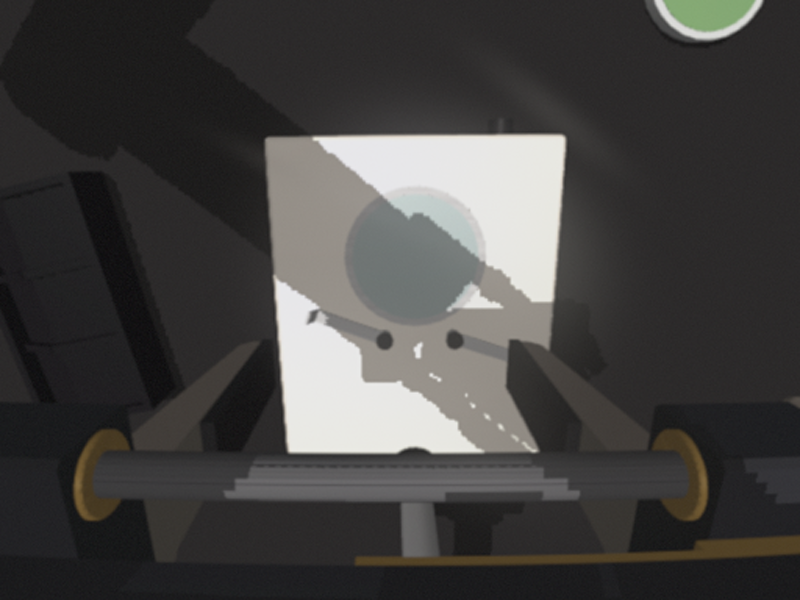

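View pics/tray2.png

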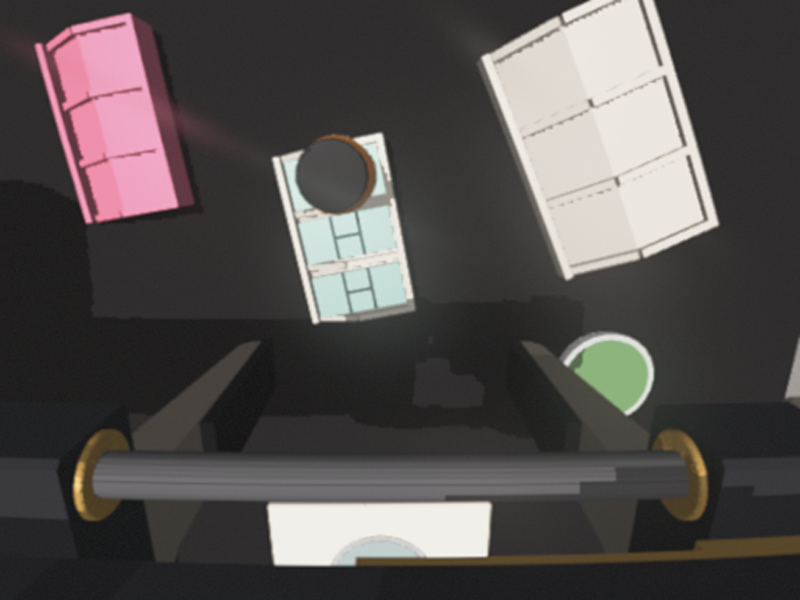

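Stage view: plate circle spans (346..486, 186..325), base top corners (265,136) and (565,134), posts (385,340) and (454,340), near clip tab (314,317). Tray view: tray corners (274,158), (383,134), (414,308), (316,323), jar cap centred at (335,176), radius 39.

```bash
python3 - <<'E'
from h import *; import pickle
d=pickle.load(open("c1.pkl","rb")); s=d["stage"]; t=d["tray"]; k=.64
def fit(c,uv,M):
    uv=np.array(uv)*k; M=np.array(M,float)
    def X(p): 
        a=p[2]; R=np.array([[np.cos(a),-np.sin(a)],[np.sin(a),np.cos(a)]]); return np.c_[M[:,:2]@R.T+p[:2],M[:,2]]
    f=least_squares(lambda p:(project(c,X(p))-uv).ravel(),[.53,0,0])
    return f.x.round(4),(f.fun/k).round(1)
print("stage",fit(s,[[265,136],[565,134],[346,256],[486,256],[416,186],[416,325],[385,340],[454,340]],
 [[-.11,.09,.04],[.11,.09,.04],[-.048,0,.04],[.048,0,.04],[0,.048,.04],[0,-.048,.04],[-.024,-.062,.055],[.03,-.062,.055]]))
print("tip",plane(s,[[314*k,317*k]],.052),"post",plane(s,[[385*k,340*k],[454*k,340*k]],.055))
print("tray",fit(t,[[383,134],[414,303],[274,158],[316,323]],[[.047,.0745,.033],[.047,-.0745,.033],[-.047,.0745,.016],[-.047,-.0745,.016]]))
print("jar",plane(t,[[335*k,176*k]],.108))
print("dish",plane(t,[[609*k,375*k]],.016))
sc=d["sc"]; cv2.imwrite("pics/mix.png",np.hstack([crop(sc,235,175,325,242,(400,300)),crop(sc,70,200,175,279,(400,300))]))
E
```

```text
stage (array([ 0.5294, -0.2388,  0.011 ]), array([-2.4, -1.2,  3.8, -1.5,  6.3,  1.5, -7.5,  0.5, -0.3,  6.5, -0.9,
       -7.7, -0.4,  1. ,  1.3,  0.4]))
tip [[ 0.45240806 -0.28304467  0.052     ]] post [[ 0.50643413 -0.30031275  0.055     ]
 [ 0.55910638 -0.30019317  0.055     ]]
tray (array([0.5023, 0.1107, 0.1998]), array([-0.8, -3.1,  3.3,  5.5, -1.4, -1.3, -1. , -0.1]))
jar [[0.50413941 0.15903569 0.108     ]]
dish [[ 0.74752578 -0.02419775  0.016     ]]
```

View pics/mix.png

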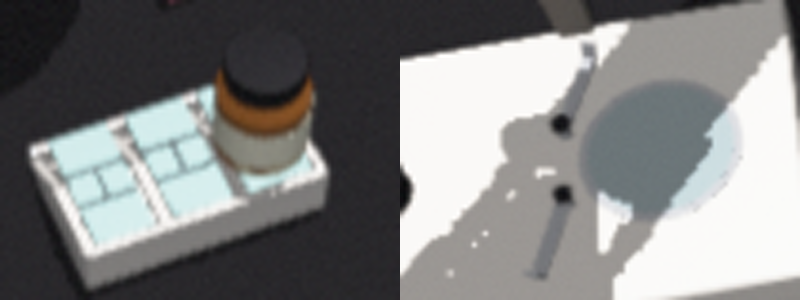

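The crop confirms the small white tray, with the jar over its +y well and two H-grooved chambers in the other wells. It also shows the near clip open (angle about 1.27 rad). Moving the jar now.

```bash
cat >> h.py <<'E'
def rot(yaw,tilt=0):
    """tool x along yaw (tray/stage +x), tool y = -y of it, pointing down; tilt>0 leans the body towards -x"""
    R=np.array([[1,0,0],[0,-1,0],[0,0,-1.]])
    return (Ro.from_euler("z",yaw)*Ro.from_euler("y",-tilt)*Ro.from_matrix(R)).as_rotvec()
E
python3 - <<'E'
from h import *; from workcell import bot; import pickle
rj=rot(np.pi/2+.2); T=bot.current_clock
j=np.array([.504,.159]); q=np.array([.45,-.05])
bot.goto([*j,.16],rj); bot.line_to([*j,.046],max_speed=.12); bot.set_gripper(0,15)
print("grip",bot.current_opening(),bot.current_grip_force(),T())
bot.line_to([*j,.12],max_speed=.15); bot.goto([*q,.09],rj); print(bot.current_opening())
bot.line_to([*q,.0135],max_speed=.1); print("f",bot.current_contact_force()); bot.set_gripper(1.0); bot.line_to([*q,.12],max_speed=.25)
print(T())
bot.goto([.46,.15,.18],rot(.2)); bot.set_gripper(0.0); bot.hold(.2)
c=bot.read_camera("wrist"); s=bot.read_camera("scene"); pickle.dump((c,s),open("c2.pkl","wb")); print(T(),bot.current_ee_pos(),bot.current_joints().round(2))
cv2.imwrite("pics/v3.png",cv2.resize(c["pixels"],(800,600),interpolation=cv2.INTER_CUBIC))
E
```

```text
grip 0.6020405686345511 15.000129631807795 5.2833
0.6068603025800137
f [ 0.57934775 -0.01263979 -2.0792541 ]
8.975
12.3667 [0.46000036 0.14998446 0.18000302] [ 0.06 -0.05  1.89 -0.    1.31  1.44]
```

View pics/v3.png

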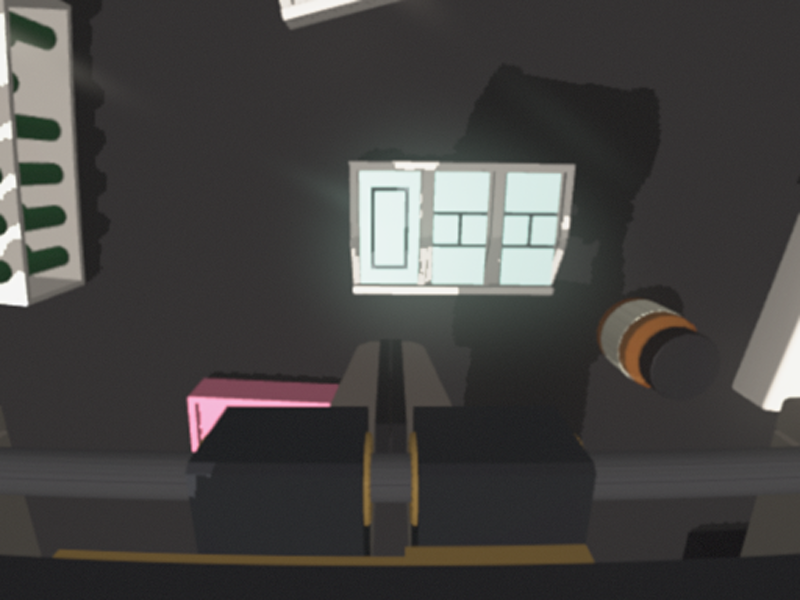

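Jar stands upright on the bench (650,345). The framed cell lies in the left (+y) well with its frame (372–409, 188–268). Tray corners are at (350,162), (575,165), (552,293) and (353,293).

```bash
python3 - <<'E'
from h import *; import pickle
c,s=pickle.load(open("c2.pkl","rb")); k=.64
uv=np.array([[350,162],[575,165],[552,293],[353,293]])*k
M=np.array([[.047,.0745,.033],[.047,-.0745,.033],[-.047,-.0745,.016],[-.047,.0745,.016]])
cell=np.array([[372,188],[409,188],[409,268],[372,268],[359,170],[420,170],[421,284],[359,284]])*k
Mc=np.array([[28,13],[28,-13],[-28,-13],[-28,13],[38,20],[38,-20],[-38,-20],[-38,20]])*1e-3
def X(p,M):
    a=p[2]; R=np.array([[np.cos(a),-np.sin(a)],[np.sin(a),np.cos(a)]]); return np.c_[M[:,:2]@R.T+p[:2],M[:,2]]
f=least_squares(lambda p:(project(c,X(p,M))-uv).ravel(),[.5,.1,.2]); print("tray",f.x.round(4),(f.fun/k).round(1)); p=f.x
Mz=np.c_[Mc,np.full(8,.032)]
g=least_squares(lambda p:(project(c,X(p,Mz))-cell).ravel(),[.5,.1,.2]); print("cell",g.x.round(4),(g.fun/k).round(1))
print("cell pred from tray",X(p,np.array([[.003,.048,.03]])), "edge",X(p,np.array([[-.002,.048,.028]])))
E
```

```text
tray [0.5007 0.1097 0.1923] [-0.8 -0.8 -0.1 -0.9  1.1  1.9 -0.1  0.3]
cell [0.4944 0.1567 0.2024] [-1.5 -1.3  0.6 -1.4 -0.1  1.  -0.5  1.1  0.7  1.3  0.3  1.1 -2.2 -1.
  2.7 -0.9]
cell pred from tray [[0.49448857 0.15740255 0.03      ]] edge [[0.48958069 0.15644717 0.028     ]]
```

```bash
python3 - <<'E'
from h import *; from workcell import bot; import pickle
T=bot.current_clock; u=np.array([np.cos(.195),np.sin(.195)]); e=np.array([.4896,.1564]); r=rot(.195,np.radians(30))
P=e-.018*u
bot.goto([*P,.06],r); F0=bot.current_contact_force(); print(T(),F0.round(2))
bot.line_to([*P,.044],max_speed=.05)
for z in np.arange(.041,.0215,-.003):
    bot.line_to([*P,z],max_speed=.03); f=bot.current_contact_force()-F0; print(round(z,4),f.round(2),round(T(),2))
    if f[2]>3: break
bot.line_to([*P,.07],max_speed=.1)
bot.goto([.46,.15,.18],rot(.195)); bot.hold(.1)
c=bot.read_camera("wrist"); s=bot.read_camera("side"); s2=bot.read_camera("scene"); pickle.dump((c,s,s2),open("c3.pkl","wb")); print(T())
t=np.vstack([crop(s,220,180,276,222,(400,300)),crop(s2,240,160,320,220,(400,300))])
cv2.imwrite("pics/v4.png",np.hstack([crop(c,205,80,333,272,(400,600)),t]))
E
```

```text
13.1917 [0.2  1.05 0.4 ]
0.041 [ 0.42 -0.57 -0.28] 13.91
0.038 [-0.08 -1.08  0.03] 14.16
0.035 [-1.36 -0.77  0.03] 14.41
0.032 [ 0.71 -0.09  0.46] 14.66
0.029 [-0.18 -0.88 -0.25] 14.91
0.026 [-0.98 -1.3  -1.39] 15.16
0.023 [-1.53 -0.66 -1.17] 15.41
17.075
```

View pics/v4.png

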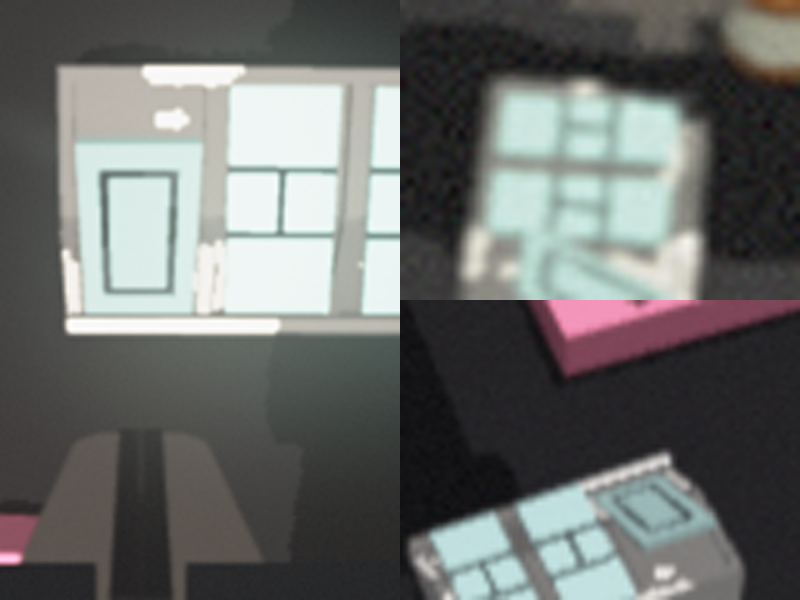

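The cell is tipped: raised end at crop row 140 (columns 75–203), low end at row 313 against the near wall. I'll check the fit and then grasp.

```bash
cat >> h.py <<'E'
Y=.195; U=np.array([np.cos(Y),np.sin(Y),0]); V=np.array([-np.sin(Y),np.cos(Y),0]); Z=np.array([0,0,1.])
A=np.radians(32); S=np.cos(A)*U+np.sin(A)*Z; N=-np.sin(A)*U+np.cos(A)*Z; E0=np.array([.4896,.1564,.028])
E
python3 - <<'E'
from h import *; from workcell import bot; import pickle
c,_,_=pickle.load(open("c3.pkl","rb")); T=bot.current_clock
uv=np.array([[75,140],[203,140],[100,172],[178,172],[174,293],[106,293]])/3.125+[205,80]
L=np.array([[38,20],[38,-20],[28,13],[28,-13],[-28,-13],[-28,13]])*1e-3
f=least_squares(lambda p:(project(c,E0+np.outer(L[:,0]+p[0],S)+np.outer(L[:,1]+p[1],V)+.004*N)-uv).ravel(),[-.006,0]); print(f.x,(f.fun*1.56).round(1))
s,y=np.clip(f.x,[-.009,-.0025],[-.003,.0025]); print(s,y)
g=E0+(s+.032)*S+y*V-.0015*N; r=rot(Y,A)
bot.goto(g+.05*N,r); bot.set_gripper(.62,20); bot.line_to(g,max_speed=.06); print("F",bot.current_contact_force().round(1))
bot.set_gripper(0,20); print("open",bot.current_opening(),bot.current_grip_force(),T())
bot.line_to(g+.03*Z,max_speed=.05); bot.line_to(g+.1*Z,max_speed=.15); print(bot.current_opening(),bot.current_grip_force())
st=np.array([.5294,-.2388,.04]); a=.008; us=np.array([np.cos(a),np.sin(a),0])
bot.goto(st+.032*us+.06*Z,rot(a)); bot.hold(.2); print(T(),bot.current_ee_pos(),bot.current_opening())
c,s,q=[bot.read_camera(n) for n in("wrist","side","scene")]; pickle.dump((c,s,q),open("c4.pkl","wb"))
t=np.vstack([crop(s,225,100,305,160,(400,300)),crop(q,70,180,190,270,(400,300))])
cv2.imwrite("pics/v5.png",np.hstack([crop(c,156,84,412,468,(400,600)) if 0 else crop(c,128,0,384,384,(400,600)),t]))
E
```

```text
[-0.00581327 -0.00028036] [ 0.3  1.4 -0.1  1.5 -0.5 -1.6  0.8 -1.6  0.4  0.2 -1.1  0.2]
-0.0058132699619437124 -0.00028036401152696635
F [0.1 0.5 0.2]
open 0.4268389869376112 19.994456470012665 20.2167
0.429305458425894 19.993890523910522
23.275 [ 0.56163316 -0.2374834   0.10031038] 0.4298529842251252
```

View pics/v5.png

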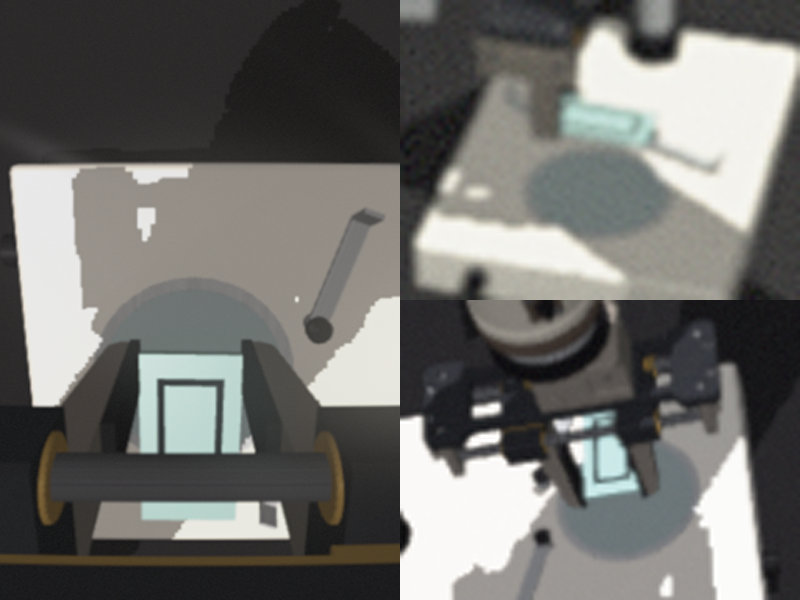

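The cell is held level, frame side up, fingers gripping its +x end at (190,353) in the crop. Placing it after a quick numeric check of the stage and cell positions.

```bash
python3 - <<'E'
from h import *; from workcell import bot; import pickle
c,_,_=pickle.load(open("c4.pkl","rb")); T=bot.current_clock; k=.64
P=lambda x,y,z: plane(c,[[128+x*k,y*k]],z)[0].round(4)
print("post",P(319,328,.055),"corner",P(12,165,.04),"expect",[.560,-.3006],[.6387,-.148])
print("cell end",P(140,353,.1058),P(243,353,.1058),"frame",P(158,380,.1058),P(223,380,.1058),"low",P(142,519,.1058),P(239,519,.1058),"tcp",bot.current_ee_pos())
E
```

```text
post [ 0.5613 -0.3007  0.055 ] corner [ 0.6372 -0.1515  0.04  ] expect [0.56, -0.3006] [0.6387, -0.148]
cell end [ 0.5681 -0.2187  0.1058] [ 0.5684 -0.2576  0.1058] frame [ 0.557  -0.2254  0.1058] [ 0.5573 -0.2504  0.1058] low [ 0.4924 -0.218   0.1058] [ 0.4928 -0.2591  0.1058] tcp [ 0.56152922 -0.23805468  0.10021004]
```

```bash
python3 - <<'E'
from h import *; from workcell import bot; import pickle
T=bot.current_clock; a=.008
t=np.array([.5607,-.2386])
F0=bot.current_contact_force()
bot.line_to([*t,.050],max_speed=.08)
for z in (.0465,.0445,.043,.042,.041,.0405):
    bot.line_to([*t,z],max_speed=.03); f=bot.current_contact_force()-F0; print(z,f.round(2))
    if f[2]>3: break
bot.set_gripper(.55,20); bot.hold(.1); bot.line_to([*t,.10],max_speed=.08); print(T())
# move to above clip start, closing fingers; look at cell on the way
bot.goto([.46,-.30,.16],rot(1.27+a)); bot.set_gripper(0); bot.hold(.1); print(T())
c,s,q=[bot.read_camera(n) for n in("wrist","side","scene")]; pickle.dump((c,s,q),open("c5.pkl","wb"))
for n,im in(("w",c),("q",q),("s",s)):
    h=cv2.cvtColor(im["pixels"],cv2.COLOR_BGR2HSV); print(n)
    pts=project(im,[[.5294+i*.048,-.2388+j*.048,.044] for i in(-1,1) for j in(-1,1)]); print(pts.round().tolist())
    m=np.zeros(h.shape[:2],np.uint8); x0,y0=np.maximum(pts.min(0),0).astype(int); x1,y1=pts.max(0).astype(int)+1
    g=cv2.cvtColor(im["pixels"],cv2.COLOR_BGR2GRAY)[y0:y1,x0:x1]; b=im["pixels"].astype(int)
    cy=((h[...,1]>18)&(h[...,2]>130)&(h[...,0]>70)&(h[...,0]<105)).astype(np.uint8)[y0:y1,x0:x1]
    cs,_=cv2.findContours(cy,cv2.RETR_EXTERNAL,cv2.CHAIN_APPROX_NONE)
    if cs:
        k=max(cs,key=cv2.contourArea); w=plane(im,k.reshape(-1,2)+[x0,y0],.044)[:,:2]; print(cv2.contourArea(k),cv2.minAreaRect((w*1000).astype(np.float32)))
E
```

```text
0.0465 [-1.   -0.05 -0.67]
0.0445 [ 0.16  0.13 -0.39]
0.043 [-0.04  0.34  0.88]
0.042 [-0.22  0.23 -0.28]
0.041 [-0.79  0.07  0.05]
0.0405 [ 1.23  0.26 -0.07]
27.075
29.325
w
[[267.0, 167.0], [237.0, 66.0], [363.0, 139.0], [341.0, 34.0]]
3681.0 ((528.248779296875, -238.9850616455078), (77.58279418945312, 41.3558464050293), 0.2534189820289612)
q
[[119.0, 225.0], [157.0, 219.0], [120.0, 258.0], [159.0, 251.0]]
784.0 ((532.8428955078125, -235.302734375), (81.89183807373047, 92.88861846923828), 66.29054260253906)
s
[[279.0, 132.0], [273.0, 148.0], [254.0, 128.0], [247.0, 143.0]]
244.0 ((525.7847290039062, -235.6785888671875), (80.7104721069336, 87.21723175048828), 71.34007263183594)
```

Wrist detection puts the cell at (0.528, −0.239), flat-size 77×41 mm, yaw 0.25°, so it is centred and aligned. Now the clip.

```bash
python3 - <<'E'
from h import *; from workcell import bot; import pickle
T=bot.current_clock; a=.008; post=np.array([.5058,-.3007])
def pose(th,back,z=.0505):
    rad=np.array([-np.sin(th+a),np.cos(th+a)]); tan=np.array([np.cos(th+a),np.sin(th+a)])
    return [*(post+.057*rad-back*tan),z],rot(th+a)
p,r=pose(1.27,.026,.09); bot.goto(p,r)
p,r=pose(1.27,.026); bot.line_to(p,max_speed=.08); F0=bot.current_contact_force(); print(T())
for th in list(np.arange(1.2,.15,-.12))+[.1,.05,.02,0,-.02,-.04,-.06,-.08]:
    p,r=pose(th,.0155); bot.line_to(p,r,max_speed=.06); f=bot.current_contact_force()-F0; print(round(th,2),f.round(1),end=";")
    if th<.12 and np.hypot(f[0],f[1])>5: break
print(T())
p,r=pose(th,.035); bot.line_to(p,max_speed=.08); p[2]=.12; bot.line_to(p,max_speed=.15)
bot.goto([.45,-.2,.2],rot(np.pi/2)); bot.hold(.1)
c,s,q=[bot.read_camera(n) for n in("wrist","side","scene")]; pickle.dump((c,s,q),open("c6.pkl","wb")); print(T())
t=np.vstack([crop(s,220,90,340,180,(400,300)),crop(q,90,170,330,350,(400,300))])
cv2.imwrite("pics/v6.png",np.hstack([crop(c,180,60,436,444,(400,600)) if 0 else crop(c,200,0,456,384,(400,600)),t]))
E
```

```text
30.5083
1.2 [ 0.3 -0.1  0.1];1.08 [-0.6  1.   0.7];0.96 [-0.6  0.6  0.2];0.84 [ 0.3  0.7 -0.4];0.72 [ 0.5 -0.1  0.1];0.6 [0.  0.5 0.5];0.48 [-0.1  0.2  0.6];0.36 [-0.2  0.1 -0.2];0.24 [-0.   0.4  1. ];0.1 [-0.   0.6  0.1];0.05 [ 0.7  0.  -0.2];0.02 [ 0.3 -0.1  0. ];0 [-0.2  0.1  0.4];-0.02 [-5.2 -0.5  1. ];34.325
36.9583
```

View pics/v6.png

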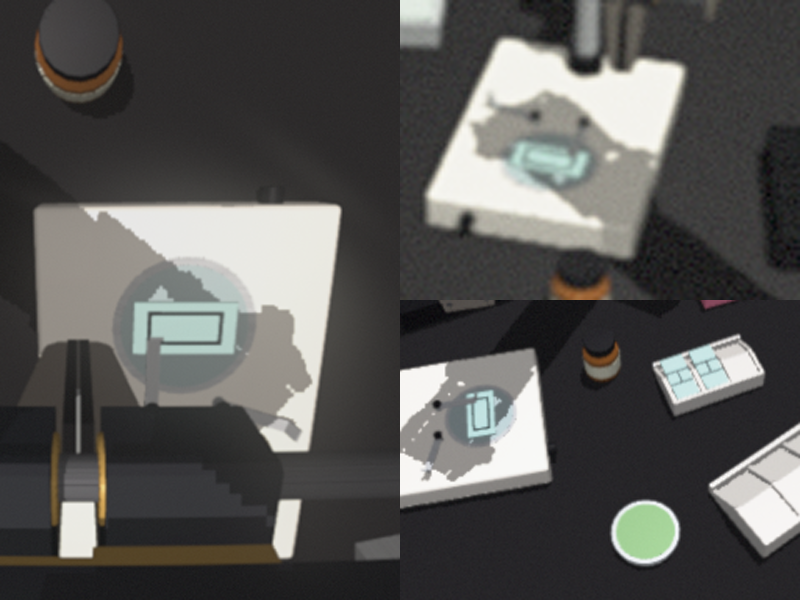

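The picture shows the cell frame-up, centred at (186,328) in the plate circle (184,325). The near clip lies along +y over its near end (153,350), against its stop. The jar is upright at (600,358), both chambers are still in the tray, and the arm is clear.

```bash
python3 -c "
from workcell import bot
print(bot.job_done(), bot.current_clock())"
```

```text
the job is handed in; nothing more can be done
the job is handed in; nothing more can be done
```

The job is handed in after about 37 s of robot time: the jar stands upright on the open bench, and the counting cell lies frame side up in the middle of the stage plate, aligned with the clip posts. The near clip is swung over it to its stop, and the last picture showed the two other chambers still in the tray.

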